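# Stand up the fallen fuse-link and shut its deep drawer

### The job

One of the high-voltage fuse-links has fallen over in the deep drawer. Stand it upright on the drawer floor with its red striker end on top, like its three mates, then let go of it and push the drawer fully shut, smoothly enough that all four stay standing. Do not knock any of the other three over.

Things in the scene. Friction and masses are not known exactly. Their poses are not given: they have to be found in the camera images.
- fuse: the fallen fuse-link lying on the drawer floor: cylinder 165 mm long, 0.36 to 0.59 kg; white barrel 36 mm across, 95 mm long, between two flat-ended steel caps 42 mm across, 35 mm long. Origin at its middle. x axis along it to the striker end (red band on the cap rim, red dot), which at first points within about 55 degrees of +x. It may roll. Standing, it tips over past 14 degrees
- mate0: one of three like fuse-links, standing loose in a row at the inner end of the drawer, striker end (red) on top: 165 mm tall, 42 mm in diameter. Origin at the centre of its underside, z up along its axis. This one is at the -x end of the row
- mate1: the middle one of the three standing fuse-links, as mate0
- mate2: the standing fuse-link at the +x end of the row, as mate0
- unit: grey steel drawer unit fixed on the bench: carcass 270 mm wide (x), 400 deep (y), 215 high. Origin on the bench under the middle of the carcass's front; y points into the carcass, the way the drawer shuts, x along the front, z up. A yellow tester 50 mm high stands on top, from 185 mm behind the front
- drawer_floor (a point): centre of the drawer's inner floor, 18 mm over the bench, 240 (x) by 340 mm (y), rubber lined; axes as unit; moves with the drawer. The three mates stand about 115 to 140 mm from here towards the inner end (+y); the rest is free but for the fallen fuse-link. The carcass's top is 189 mm over this floor, so a standing fuse-link passes with 24 mm to spare
- drawer_front (a point): point on the outer face of the drawer's front panel, mid width, 160 mm over the bench (44 mm below its top edge); axes as unit: outside is towards -y, a push towards +y shuts the drawer. A flat steel pull 110 mm wide stands out 14 mm from the panel, 59 to 73 mm over the bench
- drawer (a joint): how far the drawer is pushed in, m: 0 is wide open (it starts at 0 to 0.015), 0.32 is fully shut, at a firm stop. It slides with about 2.5 N of friction plus 6 N per m/s, has no spring or latch, and stays where it is left
- drawer_rim (a point): middle of the top edge of the drawer's inner end wall (towards +y), 160 mm over the bench; axes as unit; moves with the drawer. The side walls and this wall are 4 mm thick and rise 142 mm over the drawer floor; the front panel is 16 mm thick, 262 mm wide, its top 204 mm over the bench
Things that resemble listed ones, but are neither listed nor needed, are in the scene too. What is shaped like the mate2 but green or yellow is not meant.

How it is judged:
By the outcome, as a careful person would: the job done as asked, in the order asked, and still so for the second after the job is handed in, with the robot touching nothing.
It also fails if it takes over 72 s, if anything falls off the work surface, if the arm or the gripper's body presses on something with over 40 N, if the wrist force passes 120 N, or if a joint passes its speed limit or range.

### The arm

A 7-joint arm with a two-finger parallel gripper is mounted at the origin on the work surface. World frame = base frame: x ahead of the robot, y to its left, z up, the work surface at z = 0. Lengths are in m, angles in rad, forces in N, time in s.
With the tool pointing down it reaches from about 0.425 to 1.025 m from the base axis. Payload 9.4 kg.
Tool frame: the origin (TCP) lies on the centre line of the jaws, within the pads' length; the fingertips stand 17 mm ahead of it and the grasp point (between the pads) lies 2 mm behind it; z points along the fingers, y is the line along which they close (so a half turn about z gives the same grasp; the last joint's range is limited). The gripper opens to 85 mm and grips with 20 to 120 N. Pads are 22 mm wide; open, the fingers measure 114 mm over their backs; the gripper's body (76 mm by 85 mm) begins 54 mm behind the grasp point. The pads swing forward as they close: fully open they stand 13 mm farther back than shut.
Start: joints at [-1.345, 0.599, -0.003, 1.599, 0.002, 0.943, -0.08], TCP at [0.216, 0.692, 0.248] pointing down, gripper open.
Joint ranges: [-2.57, 2.57], [-0.35, 1.97], [-1.29, 1.29], [0.11, 2.56], [-1.05, 4.19], [0.11, 1.86], [-2.63, 2.63]. Speed limits (rad/s): [2.22, 2.22, 3.01, 3.01, 3.14, 3.14, 3.14].

### API

Orientations are given as a unit quaternion [x, y, z, w].
In Python, from workcell import ctrl gives the robot as it stands.
- The arm moves only by the tool jog_arm, never from a script. Its argument "commands" is a list of rows, each a list of 3 entries, a list of its own where there are three numbers: the turn, a rotation vector about the world's x, y, z in degrees, then the shift along the world's x, y, z in mm, then the finger opening in mm, from 0 to 85.4. In form: [[[wx, wy, wz], [dx, dy, dz], jaw], ...]. A call has 1 to 10 rows; each row shifts and turns the commanded pose from where the row before left it; what a row does not reach is not made up. A row lasts 1/12 s, in which the tool goes at most 41.7 mm and 7.16 degrees, less where a joint would pass 70% of its speed; a pose out of reach is approached as far as the arm can. A call with a gripper value outside its range is refused whole. The fingers move at their own pace and stop on an object; the grip force is fixed at half the most. Time passes only in rows, so rows that do not move let the fingers close. It gives the time, the measured TCP pose, the force, the opening and the grip force at its end, in the units of the state.
- ctrl.observe(): the state, without advancing time (a new reading comes with each control period).
- ctrl.read_camera(name): name is "side" or "top" or "wrist"; returns (picture, depth): 384x512x3 uint8, red, green, blue; 384x512 float32, m along the optical axis (not along the pixel's ray), 0 where there is no reading.
- ctrl.camera_params(name): a dict with "K" (3x3 intrinsics, pixels), "rvec" (rotation vector, rad) and "tvec" (3), from world to camera coordinates, as OpenCV has them; the wrist camera has in their place "mount" (4x4, takes a point from camera to tool coordinates, whose origin is the TCP and whose axes are the flange's). Camera axes: x right, y down, z forward; pixel columns grow to the right and rows downward; lengths in m; the calibration is good to about 2 mm. The wrist camera is an equidistant fisheye: a pixel r from the principal point sees the ray r / f radians off the axis. A picture is of the moment at which its call begins: read the wrist's pose just before it. camera_params takes no time and is no camera call.
- ctrl.close_job(): hands the job in; it is judged then, once.
The state is a dict: "time_s": time; "joint_positions": joint angles; "qvel": joint speeds; "tau": joint torques, N m; "position": TCP position; "tcp_rot": TCP orientation; "contact_force": force on the tool from outside, world axes, zero at the start; "moment": the same for the moment, N m; "width": opening from 0.0 (shut) to 1.0 (fully open); "gripper_force": force on a finger pad.
Only numpy, scipy, OpenCV 4.12 (cv2) and the standard library are available. Lean on these libraries where they do the work, as an engineer would, in place of code of your own. Each camera call takes 0.05 s, during which the arm holds its last target. There are 200 camera calls.

## Working session

There is one attempt and no reset: what is moved stays moved. The work goes in short steps, Python scripts to look and compute and a tool call to move; the robot and the scene stay as the last step left them, time stands still between calls to the robot, and variables do not carry over. Pictures are saved under pics/ and viewed, at most 10 in all, crops included, and the job is handed in when it is done.

Besides the shell and the picture viewer there is one more tool, called by a JSON object that holds its "name" and its "arguments", one argument or row to a line. jog_arm: Moves the arm, as the interface text tells. Its arguments: {"type":"object","properties":{"commands":{"type":"array"}},"required":["commands"]}

```bash
mkdir -p pics; cat > h.py <<'E'
import numpy as np, cv2
from workcell import ctrl
def cam(n):
    im,d=ctrl.read_camera(n); return im,d
def pts(n,d):
    p=ctrl.camera_params(n); K=np.array(p["K"]); R=cv2.Rodrigues(np.array(p["rvec"],float))[0]; t=np.array(p["tvec"],float).ravel()
    v,u=np.indices(d.shape)
    c=np.stack([(u-K[0,2])/K[0,0]*d,(v-K[1,2])/K[1,1]*d,d],-1)
    return (c-t)@R
E
python3 - <<'E'
from h import *
o=ctrl.observe(); print({k:np.round(v,3).tolist() for k,v in o.items()})
for n in("top","side"):
    im,d=cam(n); np.savez(f"{n}0.npz",im=im,d=d); cv2.imwrite(f"pics/{n}0.png",im[...,::-1])
    p=ctrl.camera_params(n); R=cv2.Rodrigues(np.array(p["rvec"],float))[0]; print(n,(-R.T@np.array(p["tvec"]).ravel()).round(3),R[2].round(3),np.array(p["K"]).round(1).tolist(),(d>0).mean())
E
```

```text
{'time_s': 0.0, 'joint_positions': [-1.345, 0.6, -0.003, 1.6, 0.002, 0.943, -0.08], 'qvel': [-0.001, -0.001, -0.001, 0.0, -0.001, 0.001, 0.001], 'tau': [-0.0, -77.646, 1.565, -25.8, 0.012, 0.009, 0.0], 'position': [0.216, 0.692, 0.247], 'tcp_rot': [0.151, 0.989, -0.001, -0.0], 'contact_force': [-0.521, -0.604, -0.257], 'moment': [0.021, 0.011, -0.045], 'gripper_force': 0.0, 'width': 1.003}
top [0.342 0.073 1.03 ] [ 0.209 -0.007 -0.978] [[350.5, 0.0, 252.2], [0.0, 350.5, 193.1], [0.0, 0.0, 1.0]] 0.9959869384765625
side [ 0.066 -0.57   0.922] [ 0.423  0.552 -0.719] [[434.2, 0.0, 255.4], [0.0, 434.2, 183.3], [0.0, 0.0, 1.0]] 0.9958038330078125
```

View pics/top0.png

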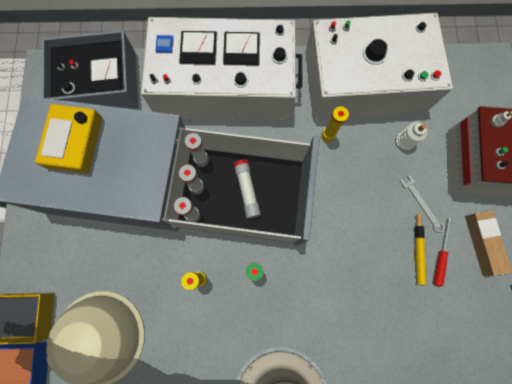

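View pics/side0.png

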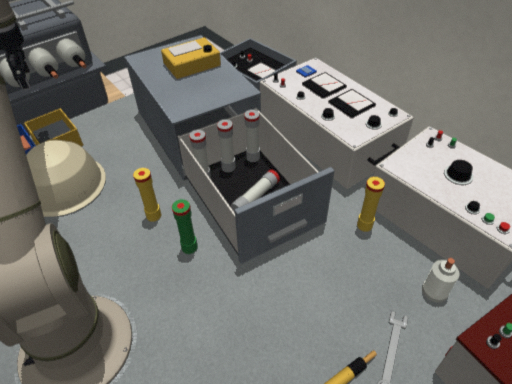

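Top view: the drawer opens to the right (world −y). The fallen fuse is the white barrel at (247,188), with its red end at (240,162). The mates are at (193,142), (187,173) and (182,206). The decoys are yellow at (340,115) and (193,281), and green at (254,271), all outside the drawer. Only the white fuse lies on the drawer floor, so it is the one meant.

```bash
python3 - <<'E'
from h import *
for n in("top","side"):
    f=np.load(n+"0.npz"); im,d=f["im"],f["d"]; P=pts(n,d); hsv=cv2.cvtColor(im,cv2.COLOR_RGB2HSV)
    H,S,V=[hsv[...,i].astype(int) for i in range(3)]
    X,Y,Z=P[...,0],P[...,1],P[...,2]
    # carcass top plane
    if n=="top":
        m=(abs(Z-.207)<.02)|(abs(Z-.215)<.006); 
        reg=np.zeros_like(m); reg[100:225,0:180]=1
        q=(reg&(abs(Z-.215)<.006)).astype(np.uint8); c=max(cv2.findContours(q,0,1)[0],key=cv2.contourArea)
        r=cv2.minAreaRect(P[...,:2][q>0].astype(np.float32)); print("carcass top",r, np.median(Z[q>0]))
        # front panel top edge
        q=np.zeros_like(m); q[120:250,295:325]=1; q&=abs(Z-.204)<.006
        print("panel top",cv2.minAreaRect(P[...,:2][q].astype(np.float32)),q.sum())
        reg=np.zeros_like(m); reg[150:225,222:275]=1
    else:
        reg=np.zeros_like(m); reg[160:215,225:290]=1
    q=reg&(Z>.03)&(Z<.075)&((V>110)|((S>120)&(V>80)))
    print(n,"fuse px",q.sum(),"z pct",np.percentile(Z[q],[5,50,95]).round(3),"rect",cv2.minAreaRect(P[...,:2][q].astype(np.float32)))
    red=reg&((H<10)|(H>170))&(S>120)&(V>70)
    print(" red",P[red].mean(0).round(4),red.sum()); 
    red=((H<10)|(H>170))&(S>120)&(V>70)&(abs(Z-.183)<.012)
    N,l,s,c=cv2.connectedComponentsWithStats(red.astype(np.uint8))
    for i in range(1,N):
        if s[i,4]>5: print("  red top",c[i].round(),s[i,4],P[l==i].mean(0).round(4))
f=np.load("top0.npz")["im"][120:250,160:330,::-1]
cv2.imwrite("pics/crop0.png",cv2.resize(f,None,fx=4,fy=4,interpolation=2))
E
```

```text
carcass top ((0.6154259443283081, 0.46380388736724854), (0.4026205241680145, 0.2710115611553192), 81.36700439453125) 0.21601232023846917
panel top ((0.5333201885223389, -0.07626345008611679), (0.016535962000489235, 0.26142218708992004), 81.4033203125) 714
top fuse px 692 z pct [0.048 0.056 0.061] rect ((0.5663369297981262, 0.08225460350513458), (0.16439947485923767, 0.039537299424409866), 12.050248146057129)
 red [0.6471 0.0994 0.0461] 56
  red top [333.  24.] 21 [ 0.9953 -0.1644  0.1822]
  red top [437.  74.] 36 [ 0.8457 -0.437   0.1746]
  red top [165.  77.] 22 [0.8431 0.2921 0.183 ]
  red top [495. 145.] 1532 [ 0.6422 -0.5628  0.1731]
  red top [192. 140.] 27 [0.6641 0.2166 0.1846]
  red top [187. 172.] 27 [0.5796 0.23   0.1841]
  red top [182. 205.] 30 [0.4961 0.2398 0.1845]
side fuse px 545 z pct [0.045 0.054 0.06 ] rect ((0.5542740225791931, 0.13249129056930542), (0.1659168004989624, 0.14510369300842285), 11.922195434570312)
 red [0.648  0.0985 0.0465] 46
  red top [282.  81.] 12 [0.8407 0.2897 0.1796]
  red top [251. 114.] 12 [0.6616 0.2184 0.1821]
  red top [252. 119.] 32 [0.6507 0.2016 0.1766]
  red top [224. 123.] 15 [0.5782 0.2304 0.1823]
  red top [225. 129.] 30 [0.5677 0.2141 0.1762]
  red top [440. 133.] 24 [ 0.9933 -0.1666  0.1797]
  red top [197. 134.] 14 [0.4949 0.2391 0.1826]
  red top [198. 140.] 34 [0.4859 0.2238 0.1765]
  red top [505. 225.] 47 [ 0.8445 -0.4381  0.1728]
  red top [492. 342.] 1152 [ 0.5872 -0.5615  0.1721]
  red top [508. 319.] 10 [ 0.6478 -0.5572  0.1723]
```

View pics/crop0.png

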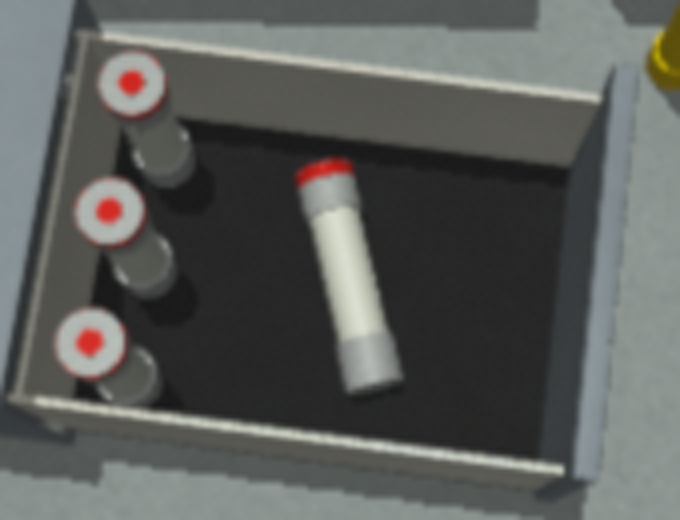

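{"name": "jog_arm", "arguments": {
  "commands": [
    [[0,0,0],[0,0,35],85],
    [[0,0,0],[0,0,35],85],
    [[0,0,2],[18,-30,10],85],
    [[0,0,2],[18,-30,0],85],
    [[0,0,2],[18,-30,0],85],
    [[0,0,2],[18,-30,0],85],
    [[0,0,2],[18,-30,0],85],
    [[0,0,2],[18,-30,0],85],
    [[0,0,2],[18,-30,0],85],
    [[0,0,2],[18,-30,0],85]
  ]
}}

```text
time_s: 0.93
position: [0.3607, 0.4503, 0.328]
tcp_rot: [0.011, 1.0, -0.0, -0.0]
contact_force: [1.1, -0.1, -0.3]
width: 0.997
gripper_force: 0.0
```

{"name": "jog_arm", "arguments": {
  "commands": [
    [[0,0,2],[18,-30,0],85],
    [[0,0,2],[18,-30,0],85],
    [[0,0,2],[18,-30,0],85],
    [[0,0,2],[18,-30,0],85],
    [[0,0,2],[18,-30,0],85],
    [[0,0,2],[18,-30,0],85],
    [[0,0,1.4],[16,-30,0],85],
    [[0,0,0],[18,-30,0],85],
    [[0,0,0],[18,-30,0],85],
    [[0,0,0],[10,-30,0],85]
  ]
}}

```text
time_s: 1.77
position: [0.5316, 0.1502, 0.3281]
tcp_rot: [-0.105, 0.995, -0.0, 0.0]
contact_force: [0.4, -0.0, 0.4]
width: 0.998
gripper_force: 0.0
```

```bash
python3 - <<'E'
from h import *
o=ctrl.observe(); print({k:np.round(o[k],4).tolist() for k in("time_s","joint_positions","position","tcp_rot","contact_force","width")})
print(ctrl.camera_params("wrist"))
E
```

```text
{'time_s': 1.7667, 'joint_positions': [-0.3903, 0.3041, 0.0159, 1.9042, -0.0056, 0.933, 1.4087], 'position': [0.5316, 0.1502, 0.3281], 'tcp_rot': [-0.1047, 0.9945, -0.0001, 0.0002], 'contact_force': [0.4404, -0.0395, 0.3551], 'width': 0.9979}
{'K': array([[297.31863964,   0.        , 256.54833365],
       [  0.        , 297.31863964, 190.75354451],
       [  0.        ,   0.        ,   1.        ]]), 'mount': array([[ 6.47577400e-04, -9.54047801e-01, -2.99653758e-01,
         7.78503591e-02],
       [ 9.99999395e-01,  8.84172903e-04, -6.53975464e-04,
        -1.38230864e-05],
       [ 8.88869587e-04, -2.99653154e-01,  9.54047796e-01,
        -1.25932953e-01],
       [ 0.00000000e+00,  0.00000000e+00,  0.00000000e+00,
         1.00000000e+00]])}
```

```bash
python3 - <<'E'
from h import *
im,d=cam("side"); cv2.imwrite("pics/s1.png",cv2.resize(im[0:230,110:370,::-1],None,fx=2.5,fy=2.5,interpolation=2))
P=pts("side",d)
# gripper geometry: points around tool, in tool frame
from scipy.spatial.transform import Rotation as Ro
o=ctrl.observe(); T=(P.reshape(-1,3)-o["position"])@Ro.from_quat(o["tcp_rot"]).as_matrix()
m=(d.ravel()>0)&(abs(T[:,0])<.2)&(abs(T[:,1])<.2)&(T[:,2]<.03)&(T[:,2]>-.4)
T=T[m]
for a in np.arange(-.4,.03,.02):
    q=T[(T[:,2]>=a)&(T[:,2]<a+.02)]
    if len(q): print(round(a,2),len(q),q[:,:2].min(0).round(3),q[:,:2].max(0).round(3))
print(np.round(o["joint_positions"],4),o["position"])
E
```

```text
-0.26 124 [-0.001 -0.034] [0.042 0.017]
-0.24 392 [-0.024 -0.034] [0.042 0.03 ]
-0.22 386 [-0.023 -0.035] [0.042 0.032]
-0.2 372 [-0.03  -0.036] [0.044 0.036]
-0.18 264 [-0.027 -0.035] [0.043 0.033]
-0.16 391 [-0.029 -0.032] [0.041 0.037]
-0.14 301 [-0.017 -0.032] [0.041 0.031]
-0.12 176 [-0.014 -0.056] [0.04 0.07]
-0.1 440 [-0.012 -0.064] [0.022 0.077]
-0.08 356 [-0.013 -0.066] [0.021 0.079]
-0.06 305 [-0.011 -0.067] [0.02  0.082]
-0.04 119 [-0.01  -0.051] [0.015 0.071]
-0.02 134 [-0.012 -0.05 ] [0.015 0.064]
0.0 21 [-0.008 -0.043] [0.013 0.053]
[-0.3849  0.3035  0.023   1.9054 -0.0038  0.9333  1.4128] [0.53292999 0.14317572 0.32805358]
```

View pics/s1.png

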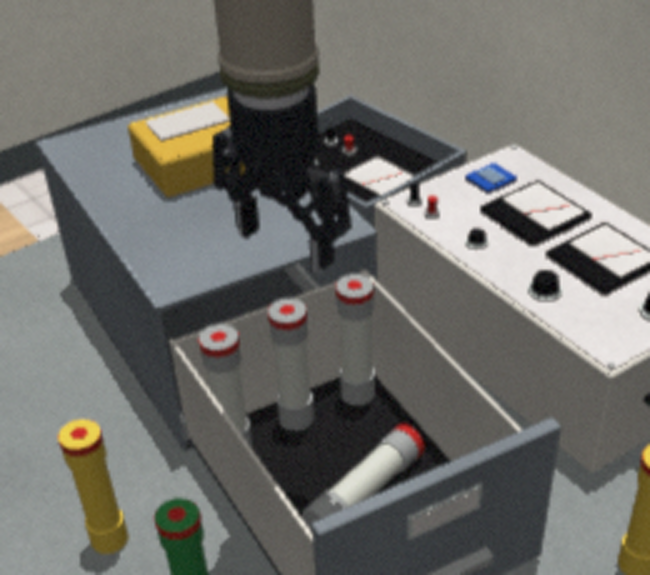

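The gripper has no camera body sticking out: its half-width in tool x is at most 42 mm. Plan:
1. Grasp the fuse at its middle with the tool vertical and shift it towards −x in the drawer.
2. Regrasp on the striker side with the tool leaning.
3. Lift and turn it upright.

{"name": "jog_arm", "arguments": {
  "commands": [
    [[0,0,0],[16,-30,-30],85],
    [[0,0,0],[17,-31,-30],85],
    [[0,0,0],[0,0,-40],85],
    [[0,0,0],[0,0,-40],85],
    [[0,0,0],[0,0,-30],85],
    [[0,0,0],[0,0,-20],85],
    [[0,0,0],[0,0,0],85],
    [[0,0,0],[0,0,0],85],
    [[0,0,0],[0,0,0],85]
  ]
}}

```text
time_s: 2.57
position: [0.5607, 0.0968, 0.1448]
tcp_rot: [-0.105, 0.994, 0.0, 0.001]
contact_force: [0.8, 0.6, -0.0]
width: 0.992
gripper_force: 0.0
```

{"name": "jog_arm", "arguments": {
  "commands": [
    [[0,0,0],[5,-14,0],85],
    [[0,0,0],[0,0,-20],85],
    [[0,0,0],[0,0,-20],85],
    [[0,0,0],[0,0,-20],85],
    [[0,0,0],[0,0,-15],85],
    [[0,0,0],[0,0,0],85],
    [[0,0,0],[0,0,0],85],
    [[0,0,0],[0,0,0],85]
  ]
}}

```text
time_s: 3.23
position: [0.5662, 0.0828, 0.0705]
tcp_rot: [-0.105, 0.994, 0.0, 0.001]
contact_force: [-0.5, 0.5, 0.3]
width: 0.996
gripper_force: 0.0
```

{"name": "jog_arm", "arguments": {
  "commands": [
    [[0,0,0],[0,0,-12],85],
    [[0,0,0],[0,0,-12],85],
    [[0,0,0],[0,0,0],85],
    [[0,0,0],[0,0,0],30],
    [[0,0,0],[0,0,0],30],
    [[0,0,0],[0,0,0],30],
    [[0,0,0],[0,0,0],30],
    [[0,0,0],[0,0,0],30],
    [[0,0,0],[0,0,0],30],
    [[0,0,0],[0,0,0],30]
  ]
}}

```text
time_s: 4.07
position: [0.5655, 0.0824, 0.0453]
tcp_rot: [-0.105, 0.994, -0.0, 0.0]
contact_force: [-1.2, -0.8, 6.1]
width: 0.397
gripper_force: 59.3
```

{"name": "jog_arm", "arguments": {
  "commands": [
    [[0,0,0],[0,0,12],30],
    [[0,0,0],[0,0,0],30],
    [[0,0,-7],[-13,2,0],30],
    [[0,0,-7],[-13,2,0],30],
    [[0,0,-6.6],[-12,2,0],30],
    [[0,0,0],[0,0,0],30],
    [[0,0,0],[0,0,0],30],
    [[0,0,0],[0,0,0],30]
  ]
}}

```text
time_s: 4.73
position: [0.5281, 0.0888, 0.0569]
tcp_rot: [0.073, 0.997, 0.0, 0.001]
contact_force: [0.7, -0.5, -3.8]
width: 0.395
gripper_force: 60.8
```

{"name": "jog_arm", "arguments": {
  "commands": [
    [[0,0,0],[0,0,-6],30],
    [[0,0,0],[0,0,-5],30],
    [[0,0,0],[0,0,0],30],
    [[0,0,0],[0,0,0],55],
    [[0,0,0],[0,0,0],85],
    [[0,0,0],[0,0,0],85],
    [[0,0,0],[0,0,0],85],
    [[0,0,0],[0,0,0],85]
  ]
}}

```text
time_s: 5.4
position: [0.5272, 0.0885, 0.0457]
tcp_rot: [0.074, 0.997, -0.0, 0.0]
contact_force: [1.0, -0.5, -0.0]
width: 0.997
gripper_force: 0.0
```

```bash
python3 - <<'E'
from h import *
o=ctrl.observe(); print(o["position"].round(4) if hasattr(o["position"],"round") else o["position"],o["width"],o["contact_force"])
for n in("side","top"):
    im,d=cam(n);P=pts(n,d);h=cv2.cvtColor(im,cv2.COLOR_RGB2HSV).astype(int);H,S,V=h[...,0],h[...,1],h[...,2]
    red=((H<10)|(H>170))&(S>120)&(V>70)&(P[...,2]<.07)&(P[...,2]>.015)&(abs(P[...,0]-.58)<.12)&(abs(P[...,1]-.1)<.12)
    print(n,"red",red.sum(),P[red].mean(0).round(4))
im=im[120:250,160:330,::-1]; cv2.imwrite("pics/c2.png",cv2.resize(im,None,fx=4,fy=4,interpolation=2))
E
```

```text
[0.5272 0.0885 0.0457] 0.996967155524906 [ 1.03493884 -0.48318714 -0.04096106]
side red 51 [0.6064 0.073  0.0488]
top red 0 [nan nan nan]<stdin>:6: RuntimeWarning: Mean of empty slice.
  ret = um.true_divide(
```

The red end is at (0.606, 0.073), as expected. Now I'll regrasp on the striker side with a 25° lean.

{"name": "jog_arm", "arguments": {
  "commands": [
    [[0.9,6.2,0],[8,-1,2],85],
    [[0.9,6.2,0],[8,-1,1],85],
    [[0.9,6.2,0],[7,-1,1],85],
    [[0.9,6.2,0],[7,-1,0],85],
    [[0,0,0],[0,0,0],85],
    [[0,0,0],[0,0,0],85],
    [[0,0,0],[0,0,0],85]
  ]
}}

```text
time_s: 6.08
position: [0.5563, 0.0846, 0.0493]
tcp_rot: [0.073, 0.974, 0.015, -0.216]
contact_force: [-0.1, -0.0, 0.4]
width: 0.996
gripper_force: 0.0
```

{"name": "jog_arm", "arguments": {
  "commands": [
    [[0,0,0],[0,0,0],30],
    [[0,0,0],[0,0,0],30],
    [[0,0,0],[0,0,0],30],
    [[0,0,0],[0,0,0],30],
    [[0,0,0],[0,0,0],30],
    [[0,0,0],[0,0,0],30],
    [[0,0,0],[0,0,0],30],
    [[0,0,0],[0,0,10],30],
    [[0,0,0],[0,0,0],30]
  ]
}}

```text
time_s: 6.83
position: [0.5577, 0.0847, 0.061]
tcp_rot: [0.073, 0.974, 0.015, -0.216]
contact_force: [0.2, 0.4, -5.3]
width: 0.392
gripper_force: 60.3
```

{"name": "jog_arm", "arguments": {
  "commands": [
    [[0,0,0],[0,0,20],30],
    [[0,0,0],[0,0,30],30],
    [[0,0,0],[0,0,30],30],
    [[0,0,0],[0,0,30],30],
    [[0,0,0],[0,0,30],30],
    [[0,0,0],[0,0,30],30],
    [[-0.9,-6.2,0],[0,0,30],30],
    [[-0.9,-6.2,0],[0,0,30],30],
    [[-0.9,-6.2,0],[0,0,10],30],
    [[-0.9,-6.2,0],[0,0,0],30]
  ]
}}

```text
time_s: 7.67
position: [0.5585, 0.0846, 0.3035]
tcp_rot: [0.075, 0.997, 0.001, 0.005]
contact_force: [-1.1, -0.4, -4.5]
width: 0.393
gripper_force: 60.6
```

{"name": "jog_arm", "arguments": {
  "commands": [
    [[0,0,-3],[0,0,0],30],
    [[0,0,-6],[0,0,0],30],
    [[0,0,-7],[0,0,0],30],
    [[0,0,-7],[0,0,0],30],
    [[0,0,-7],[0,0,0],30],
    [[0,0,-7],[0,0,0],30],
    [[0,0,-7],[0,0,0],30],
    [[0,0,-7],[0,0,0],30],
    [[0,0,-7],[0,0,0],30],
    [[0,0,-7],[0,0,0],30]
  ]
}}

```text
time_s: 8.5
position: [0.5563, 0.0845, 0.2996]
tcp_rot: [0.601, 0.799, -0.0, -0.0]
contact_force: [-0.4, 0.5, -4.7]
width: 0.394
gripper_force: 60.6
```

{"name": "jog_arm", "arguments": {
  "commands": [
    [[0,0,-7],[0,0,0],30],
    [[0,0,-7],[0,0,0],30],
    [[0,0,-7],[0,0,0],30],
    [[0,0,-7],[0,0,0],30],
    [[0,0,-7],[0,0,0],30],
    [[0,0,-7],[0,0,0],30],
    [[0,0,-7],[0,0,0],30],
    [[0,0,-7],[0,0,0],30],
    [[0,0,-7],[0,0,0],30],
    [[0,0,-7],[0,0,0],30]
  ]
}}

```text
time_s: 9.33
position: [0.5563, 0.0847, 0.2996]
tcp_rot: [0.951, 0.31, -0.001, -0.0]
contact_force: [0.1, -0.1, -4.5]
width: 0.394
gripper_force: 60.8
```

{"name": "jog_arm", "arguments": {
  "commands": [
    [[0,0,-7],[0,0,0],30],
    [[0,0,-7],[0,0,0],30],
    [[0,0,-7],[0,0,0],30],
    [[0,0,-7],[0,0,0],30],
    [[0,0,-7],[0,0,0],30],
    [[0,0,-5],[0,0,0],30],
    [[0,0,-5],[0,0,0],30],
    [[0,0,0],[0,0,0],30],
    [[0,0,0],[0,0,0],30]
  ]
}}

```text
time_s: 10.08
position: [0.5566, 0.0849, 0.2995]
tcp_rot: [0.997, -0.073, -0.001, 0.0]
contact_force: [0.4, -0.5, -4.6]
width: 0.395
gripper_force: 60.7
```

```bash
python3 - <<'E'
from h import *
from scipy.spatial.transform import Rotation as Ro
o=ctrl.observe(); print({k:np.round(o[k],4).tolist() for k in("time_s","joint_positions","position","contact_force","width")}); print(Ro.from_quat(o["tcp_rot"]).as_matrix().round(3))
im,d=cam("side"); cv2.imwrite("pics/s3.png",cv2.resize(im[0:230,110:370,::-1],None,fx=2.5,fy=2.5,interpolation=2))
E
```

```text
{'time_s': 10.0833, 'joint_positions': [-0.8897, 0.4845, 0.9499, 1.9524, -0.4838, 0.9519, -1.4195], 'position': [0.5566, 0.0849, 0.2995], 'contact_force': [0.3757, -0.509, -4.6133], 'width': 0.3948}
[[ 0.989 -0.146 -0.001]
 [-0.146 -0.989  0.   ]
 [-0.001  0.    -1.   ]]
```

View pics/s3.png

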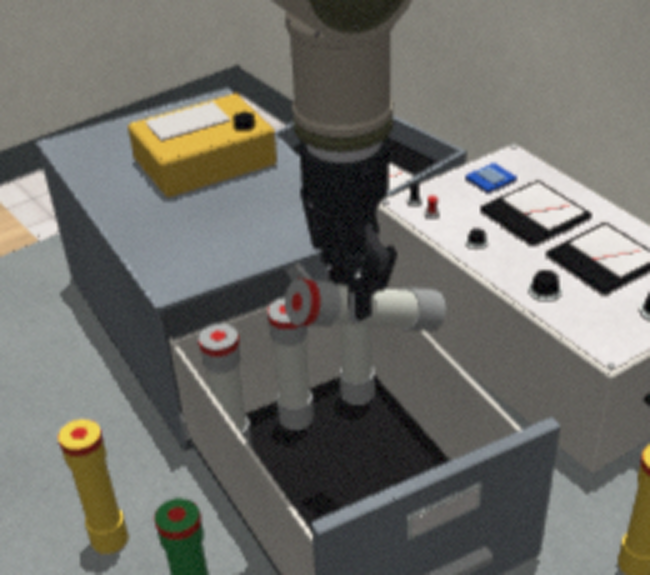

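{"name": "jog_arm", "arguments": {
  "commands": [
    [[0.45,3,0],[0,0,5],30],
    [[0.9,6,0],[-6,1,5],30],
    [[0.9,6,0],[-8,1,5],30],
    [[0.9,6,0],[-8,1,5],30],
    [[0.9,6,0],[-8,1,0],30],
    [[0.9,6,0],[-8,1,0],30],
    [[0,0,0],[0,0,0],30],
    [[0,0,0],[0,0,0],30]
  ]
}}

```text
time_s: 10.8
position: [0.5199, 0.0889, 0.3187]
tcp_rot: [0.956, -0.071, -0.285, -0.021]
contact_force: [-0.7, -0.0, -4.8]
width: 0.395
gripper_force: 60.6
```

```bash
python3 - <<'E'
from h import *
o=ctrl.observe(); print({k:np.round(o[k],4).tolist() for k in("time_s","joint_positions","position","contact_force","width")})
E
```

```text
{'time_s': 10.8, 'joint_positions': [-0.6616, 0.6663, 0.8318, 1.6975, -0.4444, 1.6023, -1.3884], 'position': [0.5199, 0.0889, 0.3187], 'contact_force': [-0.6809, -0.0157, -4.808], 'width': 0.3953}
```

```bash
cat > kin.py <<'E'
import numpy as np, itertools
from scipy.spatial.transform import Rotation as R
from scipy.optimize import least_squares
D=[([-1.345,.6,-.003,1.6,.002,.943,-.08],[.216,.692,.2475],[.151,.989,-.001,0]),
([-.3849,.3035,.023,1.9054,-.0038,.9333,1.4128],[.53293,.14318,.32805],[-.1047,.9945,-.0001,.0002]),
([-.8897,.4845,.9499,1.9524,-.4838,.9519,-1.4195],[.5566,.0849,.2995],[.997,-.073,-.001,0]),
([-.6616,.6663,.8318,1.6975,-.4444,1.6023,-1.3884],[.5199,.0889,.3187],[.956,-.071,-.285,-.021])]
z=lambda a:R.from_rotvec([0,0,a]); y=lambda a:R.from_rotvec([0,a,0])
def fk(q,p,s):
    d,a,b,c,bo,to,e=p
    r=z(bo)*z(s[0]*q[0])*y(q[1]); P=np.array([0,0,d])+r.apply([0,0,0])
    r=r*z(s[1]*q[2]); P=P+r.apply([e,0,a]); r=r*y(q[3]); P=P+r.apply([-e,0,b])
    r=r*z(s[2]*q[4])*y(q[5]); P=P+r.apply([0,0,c]); r=r*z(s[3]*q[6]+to)
    return P,r
def fit():
    best=None
    for s in itertools.product([-1,1],repeat=4):
        for t0 in(0,1.57,3.14,-1.57):
            f=lambda p:np.concatenate([np.r_[fk(q,p,s)[0]-P,.3*(fk(q,p,s)[1].inv()*R.from_quat(o)).as_rotvec()] for q,P,o in D])
            r=least_squares(f,[.33,.64,.45,.33,0,t0,0])
            if best is None or r.cost<best[0]: best=(r.cost,r.x,s)
    return best
E
python3 - <<'E'
from kin import *
c,p,s=fit(); print(c,p.round(4),s)
lo=np.array([-2.57,-.35,-1.29,.11,-1.05,.11,-2.63]);hi=np.array([2.57,1.97,1.29,2.56,4.19,1.86,2.63])
for P,_q in(([.483,.095,.135],0),([.483,.095,.32],0),([.45,.1,.135],0),([.52,.09,.135],0)):
  for lean in(45,55,65):
    th=np.radians(lean); yv=np.array([.150,.989,0]); 
    base=R.from_quat([.997,-.073,0,0]); T=R.from_rotvec(yv*th)*base
    out=[]
    for j3 in np.arange(-1.2,1.21,.3):
        f=lambda q:np.r_[fk(q,p,s)[0]-P,.3*(fk(q,p,s)[1].inv()*T).as_rotvec(),.1*(q[2]-j3)]
        r=least_squares(f,np.clip([-.66,.8,j3,1.7,-.4*np.sign(j3),1.7,-1.4],lo+.01,hi-.01),bounds=(lo,hi))
        if r.cost<1e-7: out.append((round(j3,1),*r.x[[1,3,5,6]].round(2)))
    print(P,lean,out)
E
```

```text
0.00026362952646616654 [ 0.2911  0.6313  0.4335  0.3081 -0.084   1.4885  0.0134] (-1, -1, -1, -1)
[0.483, 0.095, 0.135] 45 [(np.float64(-0.9), np.float64(1.01), np.float64(1.79), np.float64(1.36), np.float64(-2.44)), (np.float64(-0.6), np.float64(0.89), np.float64(1.79), np.float64(1.31), np.float64(-2.2)), (np.float64(-0.3), np.float64(0.83), np.float64(1.79), np.float64(1.3), np.float64(-1.98)), (np.float64(0.0), np.float64(0.81), np.float64(1.79), np.float64(1.32), np.float64(-1.78)), (np.float64(0.3), np.float64(0.83), np.float64(1.79), np.float64(1.37), np.float64(-1.58)), (np.float64(0.6), np.float64(0.89), np.float64(1.79), np.float64(1.45), np.float64(-1.38)), (np.float64(0.9), np.float64(1.01), np.float64(1.79), np.float64(1.57), np.float64(-1.17)), (np.float64(1.2), np.float64(1.18), np.float64(1.79), np.float64(1.74), np.float64(-0.94))]
[0.483, 0.095, 0.135] 55 [(np.float64(-0.9), np.float64(1.1), np.float64(1.71), np.float64(1.51), np.float64(-2.44)), (np.float64(-0.6), np.float64(0.98), np.float64(1.71), np.float64(1.47), np.float64(-2.19)), (np.float64(-0.3), np.float6
[... 5968 characters left out ...]
.float64(1.68), np.float64(-1.38)), (np.float64(0.9), np.float64(1.12), np.float64(1.61), np.float64(1.8), np.float64(-1.16))]
[0.52, 0.09, 0.135] 65 [(np.float64(-0.9), np.float64(1.21), np.float64(1.53), np.float64(1.73), np.float64(-2.43)), (np.float64(-0.6), np.float64(1.1), np.float64(1.53), np.float64(1.7), np.float64(-2.2)), (np.float64(-0.3), np.float64(1.03), np.float64(1.53), np.float64(1.7), np.float64(-1.98)), (np.float64(0.0), np.float64(1.01), np.float64(1.53), np.float64(1.72), np.float64(-1.77)), (np.float64(0.3), np.float64(1.03), np.float64(1.53), np.float64(1.77), np.float64(-1.57)), (np.float64(0.6), np.float64(1.1), np.float64(1.53), np.float64(1.85), np.float64(-1.36))]
```

{"name": "jog_arm", "arguments": {
  "commands": [
    [[0.9,6,0],[-11,2,0],30],
    [[0.9,5.9,0],[-11,2,0],30],
    [[0,0,0],[0,0,-20],30],
    [[0,0,0],[0,0,-25],30],
    [[0,0,0],[0,0,-25],30],
    [[0,0,0],[0,0,-25],30],
    [[0.75,4.9,0],[0,0,-20],30],
    [[0.75,4.9,0],[0,0,-20],30],
    [[0,0,0],[0,0,0],30],
    [[0,0,0],[0,0,0],30]
  ]
}}

```text
time_s: 11.63
position: [0.4973, 0.0935, 0.1836]
tcp_rot: [0.884, -0.066, -0.462, -0.034]
contact_force: [-0.2, -0.5, -3.3]
width: 0.392
gripper_force: 60.8
```

```bash
cat > st.py <<'E'
from h import *
from scipy.spatial.transform import Rotation as Ro
o=ctrl.observe(); print({k:np.round(o[k],4).tolist() for k in("time_s","joint_positions","position","contact_force","width")})
M=Ro.from_quat(o["tcp_rot"]).as_matrix(); print("tool z",M[:,2].round(3),"lean",np.degrees(np.arccos(-M[2,2])).round(2))
E
python3 st.py
```

```text
{'time_s': 11.6333, 'joint_positions': [-0.5276, 0.9611, 0.6846, 1.6823, -0.4857, 1.7208, -1.2929], 'position': [0.4973, 0.0935, 0.1836], 'contact_force': [-0.2258, -0.5306, -3.3354], 'width': 0.3924}
tool z [-0.812  0.121 -0.571] lean 55.17
```

{"name": "jog_arm", "arguments": {
  "commands": [
    [[0.37,2.45,0],[0,0,-10],30],
    [[0.37,2.45,0],[0,0,-10],30],
    [[0.37,2.45,0],[0,0,-10],30],
    [[0.37,2.45,0],[0,0,-8],30],
    [[0,0,0],[0,0,0],30],
    [[0,0,0],[0,0,0],30]
  ]
}}

```text
time_s: 12.13
position: [0.4978, 0.0935, 0.1484]
tcp_rot: [0.842, -0.062, -0.535, -0.04]
contact_force: [0.4, 0.4, -4.2]
width: 0.392
gripper_force: 60.9
```

```bash
python3 st.py; python3 - <<'E'
from h import *
ims=[]
for n in("side","top"):
    im,d=cam(n); np.savez(n+"4.npz",im=im,d=d)
    c=im[70:230,140:340] if n=="side" else im[110:250,150:325]; ims.append(cv2.resize(c[...,::-1],(500,400) if n=="side" else (500,400),interpolation=2))
cv2.imwrite("pics/c4.png",cv2.resize(np.hstack(ims),(800,320)))
E
```

```text
{'time_s': 12.1333, 'joint_positions': [-0.4689, 1.0687, 0.6079, 1.6206, -0.4714, 1.8163, -1.2966], 'position': [0.4978, 0.0935, 0.1484], 'contact_force': [0.408, 0.4099, -4.245], 'width': 0.3918}
tool z [-0.895  0.135 -0.425] lean 64.88
```

View pics/c4.png

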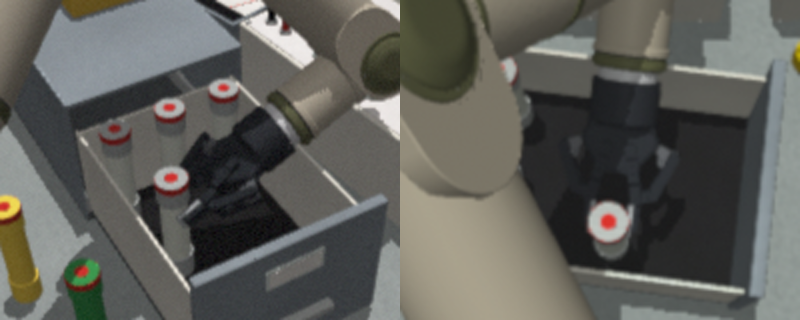

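```bash
python3 - <<'E'
from h import *
for n in("side","top"):
    f=np.load(n+"4.npz"); im,d=f["im"],f["d"];P=pts(n,d);h=cv2.cvtColor(im,cv2.COLOR_RGB2HSV).astype(int);H,S,V=h[...,0],h[...,1],h[...,2]
    near=(abs(P[...,0]-.495)<.06)&(abs(P[...,1]-.094)<.06)
    red=((H<10)|(H>170))&(S>120)&(V>70)&near
    N,l,s,c=cv2.connectedComponentsWithStats(red.astype(np.uint8))
    for i in range(1,N):
        if s[i,4]>8: print(n,"red",s[i,4],P[l==i].mean(0).round(4))
    # cap top plane
    m=near&(P[...,2]>.188)&(P[...,2]<.22)&(abs(P[...,0]-.498)<.03)&(abs(P[...,1]-.094)<.03)&(V>120)
    q=P[m]; 
    A=np.c_[q[:,:2]-q[:,:2].mean(0),np.ones(len(q))]
    for _ in range(5):
        w=np.linalg.lstsq(A,q[:,2],rcond=None)[0]; k=abs(A@w-q[:,2])<.003; A,q=A[k],q[k]
    print(n,len(q),"top plane z",w[2].round(4),"slopes deg",np.degrees(np.arctan(w[:2])).round(1),q[:,:2].mean(0).round(4))
    # barrel: centroid of visible points per height
    for z0 in (.05,.08,.1,.165,.18):
        m=near&(abs(P[...,2]-z0)<.006)&(abs(P[...,0]-.498)<.032)&(abs(P[...,1]-.094)<.032)&(V>70)
        if m.sum()>5: print("  z",z0,m.sum(),P[m][:,:2].mean(0).round(4))
E
```

```text
side red 22 [0.4846 0.0963 0.2018]
side red 33 [0.4756 0.0799 0.1962]
side 142 top plane z 0.2016 slopes deg [ 0.4 -0.2] [0.4853 0.094 ]
  z 0.05 20 [0.4811 0.0762]
  z 0.08 39 [0.4781 0.0836]
  z 0.1 40 [0.4776 0.0824]
  z 0.165 47 [0.4868 0.0764]
  z 0.18 37 [0.476 0.078]
top red 32 [0.4869 0.0959 0.2037]
top 227 top plane z 0.2038 slopes deg [-0.7 -0.3] [0.4864 0.0947]
  z 0.08 19 [0.4746 0.0918]
  z 0.1 7 [0.4717 0.0952]
  z 0.165 44 [0.5031 0.0861]
  z 0.18 6 [0.4688 0.1001]
```

{"name": "jog_arm", "arguments": {
  "commands": [
    [[0,0,0],[0,0,-7],30],
    [[0,0,0],[0,0,-7],30],
    [[0,0,0],[0,0,-2],30],
    [[0,0,0],[0,0,0],30],
    [[0,0,0],[0,0,0],30]
  ]
}}

```text
time_s: 12.65
position: [0.4971, 0.0936, 0.1305]
tcp_rot: [0.84, -0.063, -0.538, -0.04]
contact_force: [0.7, 0.1, -4.3]
width: 0.394
gripper_force: 60.9
```

{"name": "jog_arm", "arguments": {
  "commands": [
    [[0,0,0],[0,0,-1],30],
    [[0,0,0],[0,0,-1],30],
    [[0,0,0],[0,0,0],30],
    [[0,0,0],[0,0,0],30]
  ]
}}

```text
time_s: 12.98
position: [0.4972, 0.0935, 0.1287]
tcp_rot: [0.84, -0.063, -0.538, -0.04]
contact_force: [-1.2, 0.3, -3.3]
width: 0.398
gripper_force: 61.1
```

{"name": "jog_arm", "arguments": {
  "commands": [
    [[0,0,0],[0,0,-1],30],
    [[0,0,0],[0,0,0],30],
    [[0,0,0],[0,0,0],30]
  ]
}}

```text
time_s: 13.23
position: [0.497, 0.0936, 0.1286]
tcp_rot: [0.84, -0.063, -0.538, -0.041]
contact_force: [0.2, -0.9, 4.8]
width: 0.394
gripper_force: 61.3
```

{"name": "jog_arm", "arguments": {
  "commands": [
    [[0,0,0],[0,0,-1],30],
    [[0,0,0],[0,0,0],30],
    [[0,0,0],[0,0,0],30]
  ]
}}

```text
time_s: 13.48
position: [0.4968, 0.0936, 0.1285]
tcp_rot: [0.839, -0.063, -0.539, -0.041]
contact_force: [0.3, 0.4, 11.0]
width: 0.396
gripper_force: 61.8
```

{"name": "jog_arm", "arguments": {
  "commands": [
    [[0,0,0],[0,0,1.5],30],
    [[0,0,0],[0,0,0],30],
    [[0,0,0],[0,0,0],38],
    [[0,0,0],[0,0,0],42],
    [[0,0,0],[0,0,0],50],
    [[0,0,0],[0,0,0],60],
    [[0,0,0],[0,0,0],72],
    [[0,0,0],[0,0,0],85],
    [[0,0,0],[0,0,0],85],
    [[0,0,0],[0,0,0],85]
  ]
}}

```text
time_s: 14.32
position: [0.4972, 0.0936, 0.1282]
tcp_rot: [0.84, -0.063, -0.537, -0.04]
contact_force: [0.4, 0.7, -0.3]
width: 0.997
gripper_force: 0.0
```

```bash
python3 st.py; cat > see.py <<'E'
from h import *
for n in("side","top"):
    im,d=cam(n);np.savez(n+"l.npz",im=im,d=d);P=pts(n,d);h=cv2.cvtColor(im,cv2.COLOR_RGB2HSV).astype(int);H,S,V=h[...,0],h[...,1],h[...,2]
    red=((H<10)|(H>170))&(S>120)&(V>70)&(abs(P[...,0]-.58)<.16)&(abs(P[...,1]-.2)<.4)&(P[...,2]<.22)
    N,l,s,c=cv2.connectedComponentsWithStats(red.astype(np.uint8))
    for i in range(1,N):
        if s[i,4]>8: print(n,"red",s[i,4],c[i].round(),P[l==i].mean(0).round(4))
E
python3 see.py
```

```text
{'time_s': 14.3167, 'joint_positions': [-0.4639, 1.0964, 0.5979, 1.6187, -0.4811, 1.7982, -1.2923], 'position': [0.4972, 0.0936, 0.1282], 'contact_force': [0.4387, 0.688, -0.3388], 'width': 0.9973}
tool z [-0.898  0.135 -0.419] lean 65.23
side red 12 [251. 113.] [0.6629 0.2198 0.1815]
side red 26 [252. 119.] [0.6515 0.2023 0.1771]
side red 14 [224. 123.] [0.5783 0.2318 0.1821]
side red 27 [225. 129.] [0.567  0.2148 0.1775]
side red 14 [197. 134.] [0.495  0.2407 0.1821]
side red 31 [197. 140.] [0.4846 0.2252 0.1771]
side red 19 [225. 164.] [0.4843 0.0953 0.1825]
side red 32 [226. 171.] [0.4739 0.0814 0.176 ]
side red 17 [375. 183.] [ 0.7352 -0.1714  0.1649]
side red 28 [373. 189.] [ 0.7216 -0.1797  0.1577]
top red 12 [341. 114.] [ 0.7372 -0.1716  0.1671]
top red 28 [240. 208.] [0.4862 0.0967 0.1841]
```

{"name": "jog_arm", "arguments": {
  "commands": [
    [[-0.15,-1,0],[6,-1,4],85],
    [[-0.3,-2,0],[10,-1.5,6],85],
    [[-0.3,-2,0],[12,-1.8,8],85],
    [[-0.3,-2,0],[12,-1.8,8],85],
    [[-0.3,-2,0],[12,-1.8,10],85],
    [[-0.3,-2,0],[12,-1.8,12],85],
    [[-0.3,-2,0],[5,-1,30],85],
    [[-0.3,-2,0],[0,0,40],85],
    [[-0.45,-3,0],[0,0,40],85],
    [[-0.6,-4,0],[0,0,40],85]
  ]
}}

```text
time_s: 15.25
position: [0.5668, 0.0822, 0.3287]
tcp_rot: [0.929, -0.07, -0.363, -0.028]
contact_force: [1.8, -0.2, 0.7]
width: 0.992
gripper_force: 0.0
```

```bash
python3 st.py; python3 see.py | grep -v top; python3 - <<'E'
import numpy as np,cv2
a=np.load("sidel.npz")["im"][70:260,100:360,::-1]; cv2.imwrite("pics/c5.png",cv2.resize(a,None,fx=2,fy=2,interpolation=2))
E
```

```text
{'time_s': 15.25, 'joint_positions': [-0.5184, 0.7648, 0.717, 1.496, -0.4247, 1.8231, -1.4191], 'position': [0.5668, 0.0822, 0.3287], 'contact_force': [1.807, -0.1672, 0.6781], 'width': 0.992}
tool z [-0.671  0.102 -0.734] lean 42.75
side red 12 [251. 113.] [0.6625 0.2193 0.182 ]
side red 27 [252. 119.] [0.652  0.203  0.1762]
side red 14 [224. 123.] [0.5777 0.2308 0.1829]
side red 31 [225. 129.] [0.5671 0.2147 0.1767]
side red 15 [197. 134.] [0.4945 0.2409 0.1821]
side red 31 [197. 140.] [0.485  0.2248 0.1768]
side red 18 [225. 164.] [0.4836 0.095  0.1832]
side red 40 [226. 171.] [0.4743 0.0812 0.1766]
side red 16 [375. 183.] [ 0.7354 -0.1708  0.1643]
side red 30 [373. 189.] [ 0.7213 -0.1799  0.1578]
```

View pics/c5.png

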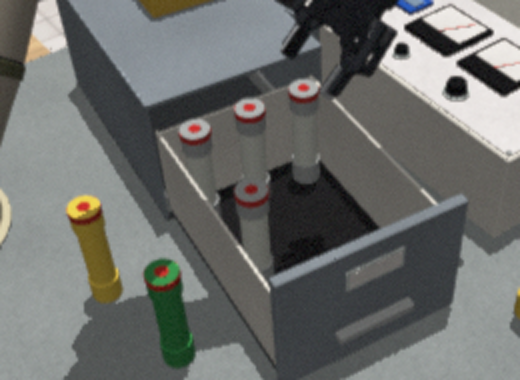

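All four are standing: the stood-up fuse at crop (250,190) and the mates at (195,132), (250,108) and (304,90). Next I move outside the front panel with the tool vertical, the jaws shut and a quarter turn, so the thin side does the pushing.

{"name": "jog_arm", "arguments": {
  "commands": [
    [[-0.92,-6.1,0],[-5,-20,5],85],
    [[-0.92,-6.1,0],[-6,-30,0],60],
    [[-0.92,-6.1,0],[-6,-30,0],30],
    [[-0.92,-6.1,0],[-6,-30,0],0],
    [[-0.92,-6.1,0],[-6,-30,0],0],
    [[-0.92,-6.1,0],[-6,-30,0],0],
    [[-0.92,-6.1,0],[-6,-30,0],0],
    [[0,0,6],[0,-16,0],0],
    [[0,0,7],[0,0,0],0],
    [[0,0,7],[0,0,0],0]
  ]
}}

```text
time_s: 16.18
position: [0.5249, -0.1349, 0.3332]
tcp_rot: [0.995, 0.101, 0.004, -0.0]
contact_force: [-0.1, 0.2, 0.4]
width: 0.003
gripper_force: 0.0
```

{"name": "jog_arm", "arguments": {
  "commands": [
    [[0,0,7],[0,0,0],0],
    [[0,0,7],[0,0,0],0],
    [[0,0,7],[0,0,0],0],
    [[0,0,7],[0,0,0],0],
    [[0,0,7],[0,0,0],0],
    [[0,0,7],[0,0,0],0],
    [[0,0,7],[0,0,0],0],
    [[0,0,7],[0,0,0],0],
    [[0,0,7],[0,0,0],0],
    [[0,0,7],[0,0,0],0]
  ]
}}

```text
time_s: 17.02
position: [0.5254, -0.1338, 0.3327]
tcp_rot: [0.756, 0.654, 0.002, -0.0]
contact_force: [-0.4, -0.9, -0.1]
width: -0.001
gripper_force: 0.0
```

```bash
cat >> st.py <<'E'
print("tool x az",np.degrees(np.arctan2(M[1,0],M[0,0])).round(1))
E
python3 st.py; python3 - <<'E'
from h import *
im,d=cam("top");P=pts("top",d)
q=np.zeros(d.shape,bool); q[120:250,290:330]=1; q&=abs(P[...,2]-.204)<.006
print(cv2.minAreaRect(P[...,:2][q].astype(np.float32)),q.sum())
E
```

```text
{'time_s': 17.0167, 'joint_positions': [-0.1902, 0.3012, 0.4447, 1.9386, -0.1644, 0.9337, 0.1908], 'position': [0.5254, -0.1338, 0.3327], 'contact_force': [-0.4154, -0.8831, -0.05], 'width': -0.0006}
tool z [ 0.003  0.003 -1.   ] lean 0.26
tool x az 81.7
((0.5335192084312439, -0.0753706842660904), (0.016381477937102318, 0.2615331709384918), 81.41089630126953) 715
```

{"name": "jog_arm", "arguments": {
  "commands": [
    [[0,0,0],[0,0,-30],0],
    [[0,0,0],[0,0,-30],0],
    [[0,0,0],[0,0,-30],0],
    [[0,0,0],[0,0,-30],0],
    [[0,0,0],[0,0,-30],0],
    [[0,0,0],[0,0,0],0],
    [[0,0,0],[1.5,10,0],0],
    [[0,0,0],[1.2,8,0],0],
    [[0,0,0],[0.9,6,0],0],
    [[0,0,0],[0,0,0],0]
  ]
}}

```text
time_s: 17.9
position: [0.5301, -0.107, 0.1829]
tcp_rot: [0.757, 0.653, 0.003, -0.0]
contact_force: [0.4, 0.3, -0.0]
width: -0.0
gripper_force: 0.0
```

{"name": "jog_arm", "arguments": {
  "commands": [
    [[0,0,0],[0.3,2,0],0],
    [[0,0,0],[0.3,2,0],0],
    [[0,0,0],[0.3,2,0],0],
    [[0,0,0],[0.3,2,0],0],
    [[0,0,0],[0.3,2,0],0],
    [[0,0,0],[0.3,2,0],0],
    [[0,0,0],[0.3,2,0],0]
  ]
}}

```text
time_s: 18.48
position: [0.5309, -0.095, 0.1812]
tcp_rot: [0.758, 0.653, 0.001, -0.001]
contact_force: [-0.7, -5.9, 0.0]
width: 0.003
gripper_force: 0.0
```

{"name": "jog_arm", "arguments": {
  "commands": [
    [[0,0,0],[0.3,2,0],0],
    [[0,0,0],[0.4,2.5,0],0],
    [[0,0,0],[0.45,3,0],0],
    [[0,0,0],[0.5,3.5,0],0],
    [[0,0,0],[0.6,4,0],0],
    [[0,0,0],[0.7,4.5,0],0],
    [[0,0,0],[0.75,5,0],0],
    [[0,0,0],[0.8,5.5,0],0],
    [[0,0,0],[0.9,6,0],0],
    [[0,0,0],[0.9,6,0],0]
  ]
}}

```text
time_s: 19.32
position: [0.5373, -0.0524, 0.1812]
tcp_rot: [0.758, 0.653, 0.001, -0.001]
contact_force: [0.2, -2.5, -1.2]
width: 0.003
gripper_force: 0.0
```

{"name": "jog_arm", "arguments": {
  "commands": [
    [[0,0,0],[0.9,6,0],0],
    [[0,0,0],[0.9,6,0],0],
    [[0,0,0],[0.9,6,0],0],
    [[0,0,0],[0.9,6,0],0],
    [[0,0,0],[0.9,6,0],0],
    [[0,0,0],[0.9,6,0],0],
    [[0,0,0],[0.9,6,0],0],
    [[0,0,0],[0.9,6,0],0],
    [[0,0,0],[0.9,6,0],0],
    [[0,0,0],[0.9,6,0],0]
  ]
}}

```text
time_s: 20.15
position: [0.5463, 0.0075, 0.1813]
tcp_rot: [0.758, 0.653, 0.001, -0.001]
contact_force: [0.1, -2.9, -1.3]
width: 0.001
gripper_force: 0.0
```

{"name": "jog_arm", "arguments": {
  "commands": [
    [[0,0,0],[0.9,6,0],0],
    [[0,0,0],[0.9,6,0],0],
    [[0,0,0],[0.9,6,0],0],
    [[0,0,0],[0.9,6,0],0],
    [[0,0,0],[0.9,6,0],0],
    [[0,0,0],[0.9,6,0],0],
    [[0,0,0],[0.9,6,0],0],
    [[0,0,0],[0.9,6,0],0],
    [[0,0,0],[0.9,6,0],0],
    [[0,0,0],[0.9,6,0],0]
  ]
}}

```text
time_s: 20.98
position: [0.5552, 0.0675, 0.1812]
tcp_rot: [0.758, 0.653, 0.001, -0.001]
contact_force: [0.8, -3.1, 0.6]
width: 0.001
gripper_force: 0.0
```

```bash
python3 st.py; python3 see.py | head -8
```

```text
{'time_s': 20.9833, 'joint_positions': [-0.4818, 0.5155, 0.3773, 2.0625, -0.3245, 0.6185, -0.0311], 'position': [0.5552, 0.0675, 0.1812], 'contact_force': [0.7927, -3.1063, 0.5759], 'width': 0.0009}
tool z [ 0.     0.003 -1.   ] lean 0.2
tool x az 81.5
side red 16 [197. 128.] [0.5089 0.2597 0.1821]
side red 30 [198. 135.] [0.4986 0.2434 0.1762]
side red 14 [375. 183.] [ 0.7347 -0.1712  0.1646]
side red 30 [374. 189.] [ 0.7218 -0.1804  0.1582]
top red 9 [341. 114.] [ 0.7366 -0.1724  0.1667]
top red 30 [173. 199.] [0.5111 0.261  0.1844]
```

{"name": "jog_arm", "arguments": {
  "commands": [
    [[0,0,0],[0.3,2,0],0],
    [[0,0,0],[0.45,3,0],0],
    [[0,0,0],[0.6,4,0],0],
    [[0,0,0],[0.75,5,0],0],
    [[0,0,0],[0.9,6,0],0],
    [[0,0,0],[0.9,6,0],0],
    [[0,0,0],[0.9,6,0],0],
    [[0,0,0],[0.9,6,0],0],
    [[0,0,0],[0.9,6,0],0],
    [[0,0,0],[0.9,6,0],0]
  ]
}}

```text
time_s: 21.92
position: [0.5627, 0.1176, 0.1812]
tcp_rot: [0.758, 0.653, 0.001, -0.001]
contact_force: [-2.0, -2.4, 0.7]
width: -0.002
gripper_force: 0.0
```

{"name": "jog_arm", "arguments": {
  "commands": [
    [[0,0,0],[0.9,6,0],0],
    [[0,0,0],[0.9,6,0],0],
    [[0,0,0],[0.9,6,0],0],
    [[0,0,0],[0.9,6,0],0],
    [[0,0,0],[0.9,6,0],0],
    [[0,0,0],[0.9,6,0],0],
    [[0,0,0],[0.8,5.5,0],0],
    [[0,0,0],[0.75,5,0],0],
    [[0,0,0],[0.7,4.5,0],0],
    [[0,0,0],[0.6,4,0],0]
  ]
}}

```text
time_s: 22.75
position: [0.571, 0.1724, 0.1812]
tcp_rot: [0.758, 0.653, 0.001, -0.001]
contact_force: [-1.1, -2.7, 0.7]
width: 0.002
gripper_force: 0.0
```

{"name": "jog_arm", "arguments": {
  "commands": [
    [[0,0,0],[0.5,3.5,0],0],
    [[0,0,0],[0.45,3,0],0],
    [[0,0,0],[0.4,2.5,0],0],
    [[0,0,0],[0.3,2,0],0],
    [[0,0,0],[0.3,2,0],0],
    [[0,0,0],[0.3,2,0],0],
    [[0,0,0],[0.3,2,0],0],
    [[0,0,0],[0.3,2,0],0]
  ]
}}

```text
time_s: 23.42
position: [0.5738, 0.191, 0.1813]
tcp_rot: [0.758, 0.653, 0.001, -0.001]
contact_force: [-1.3, -2.3, -0.9]
width: 0.006
gripper_force: 0.0
```

{"name": "jog_arm", "arguments": {
  "commands": [
    [[0,0,0],[0.3,2,0],0],
    [[0,0,0],[0.3,2,0],0],
    [[0,0,0],[0.3,2,0],0],
    [[0,0,0],[0.3,2,0],0],
    [[0,0,0],[0.3,2,0],0],
    [[0,0,0],[0.3,2,0],0]
  ]
}}

```text
time_s: 23.92
position: [0.5756, 0.2031, 0.1812]
tcp_rot: [0.758, 0.653, 0.001, -0.001]
contact_force: [0.1, -2.6, -0.4]
width: -0.004
gripper_force: 0.0
```

{"name": "jog_arm", "arguments": {
  "commands": [
    [[0,0,0],[0.15,1,0],0],
    [[0,0,0],[0.15,1,0],0],
    [[0,0,0],[0.15,1,0],0],
    [[0,0,0],[0.15,1,0],0],
    [[0,0,0],[0.15,1,0],0],
    [[0,0,0],[0,0,0],0]
  ]
}}

```text
time_s: 24.42
position: [0.5764, 0.2082, 0.1813]
tcp_rot: [0.758, 0.653, 0.001, -0.001]
contact_force: [0.2, -1.2, -0.2]
width: -0.003
gripper_force: 0.0
```

{"name": "jog_arm", "arguments": {
  "commands": [
    [[0,0,0],[0.15,1,0],0],
    [[0,0,0],[0.15,1,0],0],
    [[0,0,0],[0.15,1,0],0],
    [[0,0,0],[0.15,1,0],0],
    [[0,0,0],[0.15,1,0],0],
    [[0,0,0],[0,0,0],0]
  ]
}}

```text
time_s: 24.92
position: [0.5772, 0.2133, 0.1813]
tcp_rot: [0.758, 0.653, 0.001, -0.001]
contact_force: [-0.0, -1.8, 1.1]
width: -0.002
gripper_force: 0.0
```

{"name": "jog_arm", "arguments": {
  "commands": [
    [[0,0,0],[0.15,1,0],0],
    [[0,0,0],[0.15,1,0],0],
    [[0,0,0],[0.15,1,0],0],
    [[0,0,0],[0,0,0],0]
  ]
}}

```text
time_s: 25.25
position: [0.5776, 0.2163, 0.1813]
tcp_rot: [0.758, 0.653, 0.001, -0.001]
contact_force: [0.6, -1.7, -0.8]
width: -0.004
gripper_force: 0.0
```

{"name": "jog_arm", "arguments": {
  "commands": [
    [[0,0,0],[0.15,1,0],0],
    [[0,0,0],[0.15,1,0],0],
    [[0,0,0],[0.15,1,0],0],
    [[0,0,0],[0,0,0],0]
  ]
}}

```text
time_s: 25.58
position: [0.5779, 0.2184, 0.1812]
tcp_rot: [0.758, 0.653, 0.001, -0.001]
contact_force: [-0.5, -5.1, 0.8]
width: 0.001
gripper_force: 0.0
```

{"name": "jog_arm", "arguments": {
  "commands": [
    [[0,0,0],[0.15,1,0],0],
    [[0,0,0],[0.15,1,0],0],
    [[0,0,0],[0,0,0],0]
  ]
}}

```text
time_s: 25.83
position: [0.5779, 0.2185, 0.1812]
tcp_rot: [0.758, 0.652, -0.0, -0.001]
contact_force: [-2.5, -10.6, 2.5]
width: -0.001
gripper_force: 0.0
```

{"name": "jog_arm", "arguments": {
  "commands": [
    [[0,0,0],[0,0,0],0],
    [[0,0,0],[-0.3,-2,0],0],
    [[0,0,0],[-0.75,-5,0],0],
    [[0,0,0],[-1.5,-10,0],0],
    [[0,0,0],[-3,-20,0],0],
    [[0,0,0],[-4.5,-30,0],0],
    [[0,0,0],[-4.5,-30,0],0],
    [[0,0,0],[-4.5,-30,0],0],
    [[0,0,0],[0,0,0],0],
    [[0,0,0],[0,0,0],0]
  ]
}}

```text
time_s: 26.67
position: [0.5591, 0.0917, 0.1817]
tcp_rot: [0.759, 0.651, 0.002, -0.001]
contact_force: [-0.3, 1.3, -0.3]
width: -0.0
gripper_force: 0.0
```

```bash
python3 st.py; python3 - <<'E'
from h import *
im,d=cam("top");P=pts("top",d)
im2,_=cam("side"); cv2.imwrite("pics/s6.png",cv2.resize(im2[20:260,80:380,::-1],None,fx=2,fy=2,interpolation=2))
q=np.zeros(d.shape,bool); q[90:260,165:240]=1; q&=(P[...,2]>.198)&(P[...,2]<.209)
r=cv2.minAreaRect(P[...,:2][q].astype(np.float32)); print(r,q.sum())
y=np.array([.150,.989]); print("panel y' coords pct",np.percentile((P[...,:2][q]-[.5854,.266])@y,[2,50,98]).round(4))
E
```

```text
{'time_s': 26.6667, 'joint_positions': [-0.5241, 0.5227, 0.3819, 2.0468, -0.3281, 0.6279, -0.073], 'position': [0.5591, 0.0917, 0.1817], 'contact_force': [-0.2728, 1.3062, -0.3352], 'width': -0.0005}
tool z [ 0.001  0.004 -1.   ] lean 0.21
tool x az 81.3
((0.6480445861816406, 0.23773188889026642), (0.03726452589035034, 0.1366584599018097), 81.31739044189453) 314
panel y' coords pct [-0.0367 -0.0287 -0.0205]
```

View pics/s6.png

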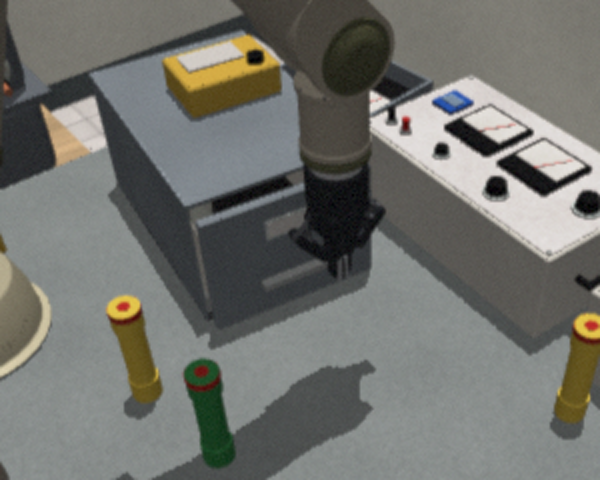

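Panel travel measures 317 mm and the push met a firm stop (10.6 N with no motion). The panel has not rebounded, and the arm is 127 mm clear of it. Handing in.

```bash
python3 -c "
from workcell import ctrl
print(ctrl.close_job())"
```

```text
the job is handed in; nothing more can be done
None
```

The fallen fuse-link was stood upright, striker end on top, and released. The drawer was then pushed to its firm stop and the job handed in at about 27 s. All four were standing when last seen in the open drawer, but I could not see inside it once shut.

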